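# Run a fingertip along the pill organiser to shut its lids

### The job

All seven lids of the week's pill organiser on the kitchen counter stand open. Run your fingertips lightly along the row, starting at the end where the hinge comes before the lid and going to the other end, so that every lid folds down shut flat, one after another. Do not grip, lift, tip or shove the organiser, do not press hard on it, leave the other things alone, and finish with the hand clear.

Things in the scene. Friction and masses are not known exactly. Their poses are not given: they have to be found in the camera images.
- organiser: pill organiser: loose grey plastic box, 234 mm along its x, 46 mm along y, 28 mm high, 0.25-0.45 kg, with a row of seven compartments and white lids (pitch 33 mm) along x. Origin: centre of its underside, z up. A fingertip going along the row from the -x to the +x end, just above shut-lid height (31 mm above the counter), folds the lids down one after another
- row_start (a point): middle of the hinge line of lid 1, at the organiser's -x end (115.5 mm from its centre), 28.5 mm above the counter. Every lid is a flat plate 30 mm along x, 44 mm along y, 2.5 mm thick, hinged on its -x side; open, it leans towards +x, at most 80 degrees up
- row_end (a point): middle of the free edge of lid 7 when shut, at the organiser's +x end (113 mm from its centre), on the shut lids' top, 31 mm above the counter. Hinges are slightly stiff (0.0015 N m): a lid stays at the angle it is left and follows a light touch of about 1 N
- lid1 (a joint): angle of lid 1 of the organiser (nearest its -x end): 0 = shut flat, 1.57 = straight up
- lid2 (a joint): angle of lid 2 of the organiser (counted from its -x end): 0 = shut flat, 1.57 = straight up
- lid3 (a joint): angle of lid 3 of the organiser (counted from its -x end): 0 = shut flat, 1.57 = straight up
- lid4 (a joint): angle of lid 4 of the organiser (counted from its -x end): 0 = shut flat, 1.57 = straight up
- lid5 (a joint): angle of lid 5 of the organiser (counted from its -x end): 0 = shut flat, 1.57 = straight up
- lid6 (a joint): angle of lid 6 of the organiser (counted from its -x end): 0 = shut flat, 1.57 = straight up
- lid7 (a joint): angle of lid 7 of the organiser (nearest its +x end): 0 = shut flat, 1.57 = straight up
- mug: white ceramic mug, 80 mm wide, 85 mm tall, open, handle on its +y side; origin under its centre. Leave it alone
- jar: closed amber glass jar with a white cap, 56 mm wide, 75 mm tall; origin under its centre. Leave it alone
- bowl: shallow white bowl, 110 mm wide, 40 mm tall; origin under its centre. Leave it alone
- timer: round white kitchen timer with a dial, 62 mm wide, 38 mm tall; origin under its centre. Leave it alone
- shaker: steel salt shaker, 38 mm wide, 70 mm tall; origin under its centre. Leave it alone
- spoon: steel spoon lying flat, 160 mm long along its x; origin under its middle. Leave it alone
- soap: amber soap bottle, 60 mm wide, 150 mm tall; origin under its centre. Leave it alone
- flask: dark steel drinking flask, 68 mm wide, 190 mm tall; origin under its centre. Leave it alone
Things that resemble listed ones, but are neither listed nor needed, are in the scene too. There is more than one size of the organiser; the one meant has the size given above.

How it is judged:
On the way, in this order (a step that is already met when the one before it is completed fails the run):
1. lid 1 is folded down (below 0.22 rad), in order along the row (value of joint lid1 below 0.22 rad).
2. lid 2 is folded down (below 0.22 rad), in order along the row (value of joint lid2 below 0.22 rad).
3. lid 3 is folded down (below 0.22 rad), in order along the row (value of joint lid3 below 0.22 rad).
4. lid 4 is folded down (below 0.22 rad), in order along the row (value of joint lid4 below 0.22 rad).
5. lid 5 is folded down (below 0.22 rad), in order along the row (value of joint lid5 below 0.22 rad).
6. lid 6 is folded down (below 0.22 rad), in order along the row (value of joint lid6 below 0.22 rad).
7. lid 7 is folded down (below 0.22 rad), in order along the row (value of joint lid7 below 0.22 rad).
At the end, for the whole second after the job is handed in: all seven lids are shut to within 0.15 rad (about 4 mm at the free edge), and the organiser stands flat on the counter, at rest, within 30 mm of where it was (value of joint each of lid1, lid2, lid3, lid4, lid5, lid6, lid7 below 0.15 rad and angle between organiser's own z axis and vertical below 0.05 rad and height (world z) of organiser between -0.004 and 0.004 m and distance of organiser from where it was at the start of the episode below 0.03 m and linear speed of organiser below 0.01 m/s); the robot touches nothing.
It fails at once if the organiser is lifted (by more than 10 mm) or tipped (by more than 0.2 rad) (height (world z) of organiser above 0.01 m or angle between organiser's own z axis and vertical above 0.2 rad).
It fails at once if the organiser is shoved more than 30 mm (distance of organiser from where it was at the start of the episode above 0.03 m).
It fails at once if the hand presses on the organiser with more than 30 N (contact force between any of the arm, the fingers and organiser above 30 N).
It fails at once if another thing on the counter is moved more than 20 mm or tipped (distance of any of mug, jar, bowl, timer, shaker, spoon, soap, flask from where it was at the start of the episode above 0.02 m or angle between any of mug, jar, bowl, timer, shaker, spoon, soap, flask's own z axis and vertical above 0.3 rad).
It also fails if it takes over 48 s, if anything falls off the work surface, if the arm or the gripper's body presses on something with over 40 N, if the wrist force passes 120 N, or if a joint passes its speed limit or range.

### The arm

A 7-joint arm with a two-finger parallel gripper is mounted at the origin on the work surface. World frame = base frame: x ahead of the robot, y to its left, z up, the work surface at z = 0. Lengths are in m, angles in rad, forces in N, time in s.
With the tool pointing down it reaches from about 0.4 to 0.85 m from the base axis. Payload 6.9 kg.
Tool frame: the origin (TCP) lies midway between the tips of the shut fingers; the grasp point (between the pads) lies 19 mm behind it; z points along the fingers, y is the line along which they close (so a half turn about z gives the same grasp; the last joint's range is limited). The gripper opens to 85 mm and grips with 20 to 120 N. Pads are 22 mm wide; open, the fingers measure 114 mm over their backs; the gripper's body (76 mm by 85 mm) begins 54 mm behind the grasp point. The pads swing forward as they close: fully open they stand 13 mm farther back than shut.
Start: joints at [0.105, 0.507, -0.238, 1.5, 0.126, 1.149, -0.155], TCP at [0.625, -0, 0.231] pointing down, gripper open.
Joint ranges: [-3.08, 3.08], [-0.24, 2.05], [-1.43, 1.35], [0, 2.5], [-1.52, 4.66], [0.17, 1.96], [-2.89, 2.89]. Speed limits (rad/s): [2.39, 2.39, 3.14, 3.14, 3.14, 3.14, 3.14].

### API

Orientations are given as a 3x3 rotation matrix whose columns are the frame's x, y, z axes.
In Python, from bench import arm gives the robot as it stands.
- The arm moves only by the tool carry_out, never from a script. Its argument "deltas" is a list that holds one entry, the list of rows, each a list of 7 numbers: the shift along the tool's x, y, z in m, then the turn, a rotation vector about the tool's x, y, z in rad, then the closure, from 0 (fully open) to 1 (shut). A call has 1 to 10 rows; each row is the pose to reach, as a shift and turn from the pose commanded when the call began, along the tool's axes at that moment; what a row does not reach only later rows make up. A row lasts 1/8 s, in which the tool goes at most 62.5 mm and 10.7 degrees, less where a joint would pass 70% of its speed; a pose out of reach is approached as far as the arm can. A call with a gripper value outside its range is refused whole. The fingers move at their own pace and stop on an object; "force" is the grip in N (left out, the last holds). Time passes only in rows, so rows that repeat a pose let the fingers close. It gives the time, the measured TCP pose, the force, the opening and the grip force at its end, in the units of the state.
- arm.get_state(): the state, without advancing time (a new reading comes with each control period).
- arm.get_image(name): name is "scene" or "side" or "wrist"; returns the picture (384x512x3 uint8, red, green, blue); there is no depth.
- arm.camera_params(name): a dict with "camera_matrix" (3x3 intrinsics, pixels), "world_from_camera" (4x4, takes a point from camera to world coordinates); the wrist camera has in their place "hand_eye" (4x4, takes a point from camera to tool coordinates, whose origin is the TCP and whose axes are the flange's). Camera axes: x right, y down, z forward; pixel columns grow to the right and rows downward; lengths in m; the calibration is good to about 2 mm. A picture is of the moment at which its call begins: read the wrist's pose just before it. camera_params takes no time and is no camera call.
- arm.finish_job(): hands the job in; it is judged then, once.
The state is a dict: "t": time; "joint_positions": joint angles; "joint_vel": joint speeds; "effort": joint torques, N m; "ee_pos": TCP position; "orientation": TCP orientation; "contact_force": force on the tool from outside, world axes, zero at the start; "moment": the same for the moment, N m; "width": opening from 0.0 (shut) to 1.0 (fully open); "finger_force": force on a finger pad.
Only numpy, scipy, OpenCV 4.12 (cv2) and the standard library are available. Lean on these libraries where they do the work, as an engineer would, in place of code of your own. Each camera call takes 0.05 s, during which the arm holds its last target. There are 200 camera calls.

## Working session

There is one attempt and no reset: what is moved stays moved. The work goes in short steps, Python scripts to look and compute and a tool call to move; the robot and the scene stay as the last step left them, time stands still between calls to the robot, and variables do not carry over. Pictures are saved under pics/ and viewed, at most 10 in all, crops included, and the job is handed in when it is done.

Besides the shell and the picture viewer there is one more tool, called by a JSON object that holds its "api" and its "payload", one argument or row to a line. carry_out: Moves the arm, as the interface text tells. Its arguments: {"type":"object","properties":{"deltas":{"type":"array","items":{"type":"array","items":{"type":"array","items":{"type":"number"}}}},"force":{"type":"number"}},"required":["deltas"]}

```bash
mkdir -p pics; python3 - <<'E'
from bench import arm
import cv2,numpy as np
np.set_printoptions(precision=4,suppress=True)
s=arm.get_state();print(s['t'],s['ee_pos'],s['orientation'])
for n in("scene","side","wrist"):
    im=arm.get_image(n);cv2.imwrite(f'pics/{n}0.png',im[:,:,::-1])
    p=arm.camera_params(n);print(n,{k:np.array(v) for k,v in p.items()})
a=cv2.imread('pics/scene0.png')
cv2.imwrite('pics/scene0b.png',cv2.resize(a,(800,600),interpolation=cv2.INTER_CUBIC))
E
```

```text
0.0 [ 0.6245 -0.0001  0.2304] [[-0.      1.     -0.0018]
 [ 1.      0.     -0.0001]
 [-0.0001 -0.0018 -1.    ]]
scene {'camera_matrix': array([[397.8948,   0.    , 258.272 ],
       [  0.    , 397.8948, 195.3763],
       [  0.    ,   0.    ,   1.    ]]), 'world_from_camera': array([[ 0.4696,  0.7471, -0.4704,  0.9997],
       [ 0.8828, -0.4054,  0.2373, -0.2236],
       [-0.0134, -0.5267, -0.8499,  0.9171],
       [ 0.    ,  0.    ,  0.    ,  1.    ]])}
side {'camera_matrix': array([[387.9811,   0.    , 254.4812],
       [  0.    , 387.9811, 183.8285],
       [  0.    ,   0.    ,   1.    ]]), 'world_from_camera': array([[-0.971 , -0.1365,  0.1964,  0.3099],
       [-0.2384,  0.4896, -0.8387,  0.8451],
       [ 0.0183, -0.8612, -0.5079,  0.565 ],
       [ 0.    ,  0.    ,  0.    ,  1.    ]])}
wrist {'camera_matrix': array([[281.2931,   0.    , 254.4832],
       [  0.    , 281.2931, 195.4465],
       [  0.    ,   0.    ,   1.    ]]), 'hand_eye': array([[-0.0006, -0.964 , -0.2659,  0.0671],
       [ 1.    , -0.0004, -0.0009,  0.0007],
       [ 0.0007, -0.2659,  0.964 , -0.143 ],
       [ 0.    ,  0.    ,  0.    ,  1.    ]])}
```

View pics/scene0b.png

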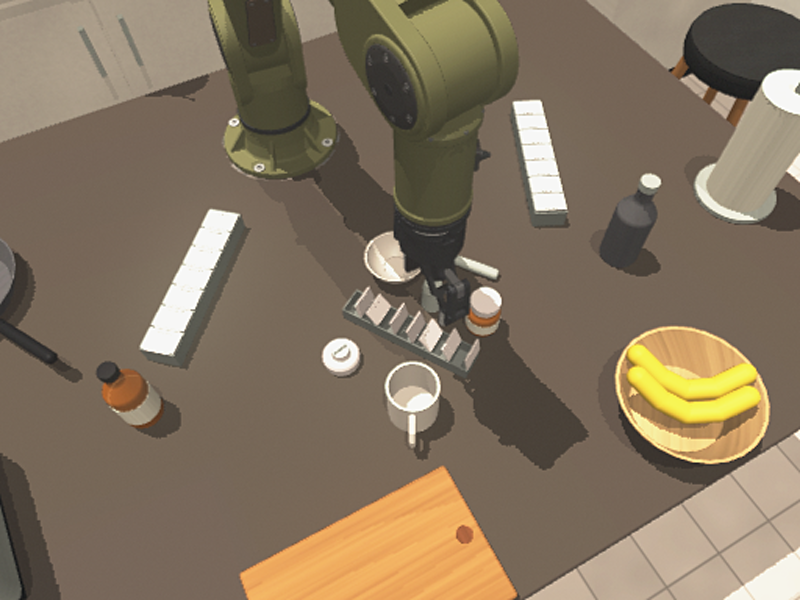

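View pics/side0.png

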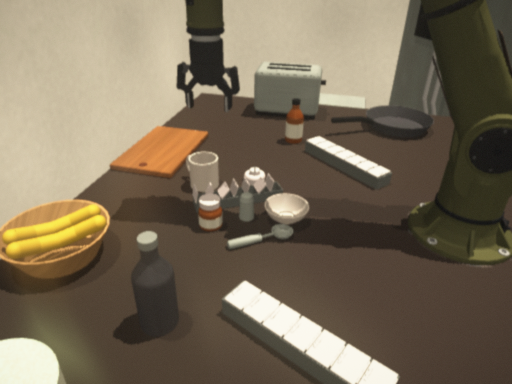

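View pics/wrist0.png

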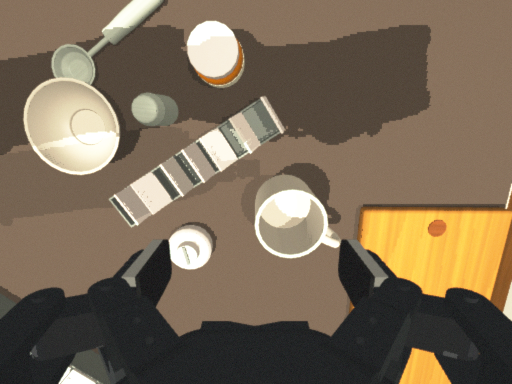

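```bash
python3 - <<'E'
import cv2
a=cv2.imread('pics/wrist0.png')[80:240,95:305]
cv2.imwrite('pics/wc.png',cv2.resize(a,(787,600),interpolation=cv2.INTER_CUBIC))
b=cv2.imread('pics/scene0.png')[175:250,210:315]
cv2.imwrite('pics/sc.png',cv2.resize(b,(798,570),interpolation=cv2.INTER_CUBIC))
E
```

```text
(no output)
```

View pics/wc.png

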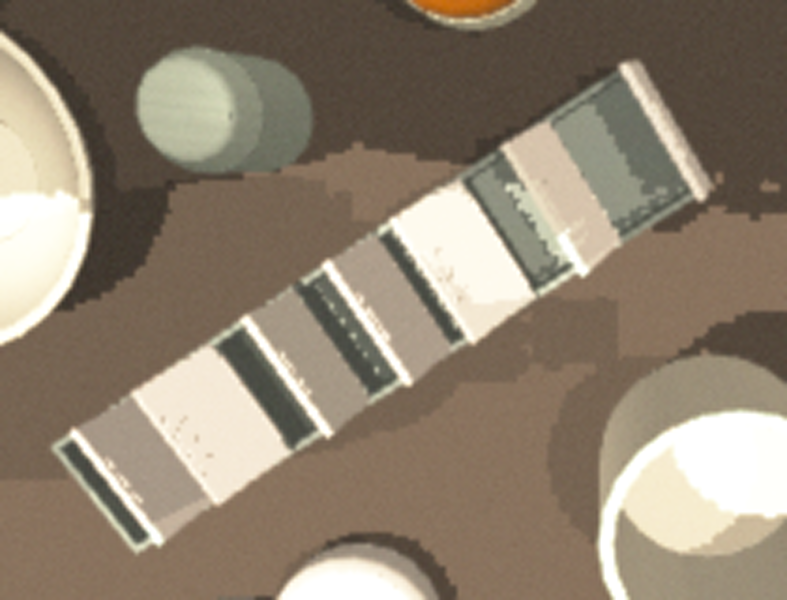

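View pics/sc.png

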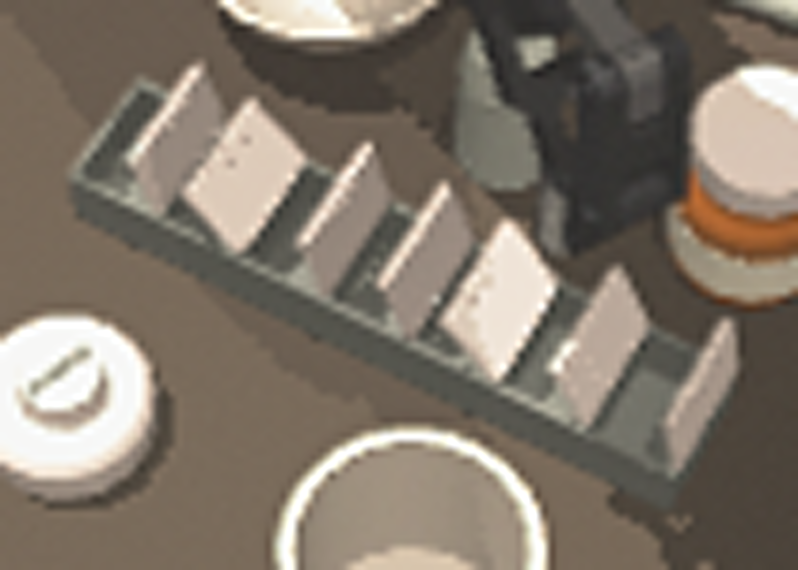

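```bash
cat > h.py <<'E'
import numpy as np
from bench import arm
np.set_printoptions(precision=4,suppress=True)
R0=np.array([[0,1,-.0018],[1,0,-.0001],[-.0001,-.0018,-1.]]);p0=np.array([.6245,-.0001,.2304])
def ray(n,uv,z,R=R0,p=p0):
    c=arm.camera_params(n)
    if n=='wrist':
        T=np.eye(4);T[:3,:3]=R;T[:3,3]=p;T=T@np.array(c['hand_eye'])
    else: T=np.array(c['world_from_camera'])
    d=T[:3,:3]@np.linalg.inv(c['camera_matrix'])@[uv[0],uv[1],1]
    o=T[:3,3];return o+d*(z-o[2])/d[2]
E
python3 - <<'E'
from h import *
w=lambda u,v:(95+(u+.5)/3.7476-.5,80+(v+.5)/3.75-.5)
s=lambda u,v:(210+(u+.5)/7.6-.5,175+(v+.5)/7.6-.5)
P={}
for k,uv in dict(pxA=(55,447),pxB=(140,550),mxA=(622,68),mxB=(702,195)).items(): P[k]=ray('wrist',w(*uv),.028)[:2]
Q={}
for k,uv in dict(pxA=(143,82),pxB=(73,178),mxB=(672,487)).items(): Q[k]=ray('scene',s(*uv),.028)[:2]
print(P);print(Q)
d=lambda a,b:np.linalg.norm(P[a]-P[b])
print(d('pxA','mxA'),d('pxB','mxB'),d('pxA','pxB'),d('mxA','mxB'),np.linalg.norm(Q['pxB']-Q['mxB']))
a=(P['pxA']+P['pxB']-P['mxA']-P['mxB']);c=(P['pxA']+P['pxB']+P['mxA']+P['mxB'])/4
th=np.arctan2(a[1],a[0]);print('centre',c,'yaw',th)
ex=np.array([np.cos(th),np.sin(th)]);ey=np.array([-ex[1],ex[0]])
for n,uv,z in [('mug',(290,222),.085),('jar',(213,46),.075),('shaker',(147,109),.07),('timer',(190,247),.038),('bowl',(72,126),.04)]:
    q=ray('wrist',uv,z)[:2];print(n,q,'row',(q-c)@ex,(q-c)@ey)
print('start',c-ex*.165,'end',c+ex*.125)
E
```

```text
{'pxA': array([ 0.4387, -0.0328]), 'pxB': array([ 0.4634, -0.0704]), 'mxA': array([0.6317, 0.0895]), 'mxB': array([0.6575, 0.0511])}
{'pxA': array([ 0.4416, -0.0308]), 'pxB': array([ 0.4658, -0.0693]), 'mxB': array([0.6647, 0.0517])}
0.22849432305391343 0.22897562940265614 0.044974095392616945 0.04629275920857394 0.23282398512687072
centre [0.5478 0.0093] yaw -2.579582898637832
mug [ 0.6634 -0.0426] row -0.07013462414901335 0.10558234394965381
jar [0.5849 0.1335] row -0.09755801674068548 -0.08533807472943761
shaker [0.5137 0.0759] row -0.006591454418048262 -0.07448662909908539
timer [ 0.5404 -0.0953] row 0.06199354389537579 0.08457737502642515
bowl [0.4142 0.0581] row 0.08711931035834002 -0.11245022108218566
start [0.6874 0.0973] end [ 0.442  -0.0573]
```

{"api": "carry_out", "payload": {
  "deltas": [
    [[0.02,0.012,0,0,0,0.17,1],[0.04,0.025,0,0,0,0.34,1],[0.06,0.037,0,0,0,0.51,1],[0.08,0.05,0,0,0,0.68,1],[0.097,0.062,0,0,0,0.85,1],[0.097,0.062,0.02,0,0,1.009,1],[0.097,0.062,0.05,0,0,1.009,1],[0.097,0.062,0.08,0,0,1.009,1],[0.097,0.062,0.1,0,0,1.009,1],[0.097,0.062,0.1,0,0,1.009,1]]
  ],
  "force": 20
}}

```text
t: 1.4
ee_pos: [0.6856, 0.0968, 0.1291]
orientation: [[0.846, 0.533, -0.004], [0.533, -0.846, -0.001], [-0.004, -0.002, -1.0]]
contact_force: [-0.1, 0.3, 0.9]
width: 0.0
finger_force: 0.0
```

```bash
python3 - <<'E'
from h import *
import cv2
s=arm.get_state();print(s['t'],s['ee_pos'],s['width'],s['contact_force']);print(s['orientation'])
R=np.array(s['orientation']);p=np.array(s['ee_pos'])
a=arm.get_image('wrist');b=arm.get_image('scene')
# project expected row points
c=np.array([.5513,.0116]);th=-2.5796;ex=np.array([np.cos(th),np.sin(th)]);ey=np.array([-ex[1],ex[0]])
for n,im in(('wrist',a),('scene',b)):
    pr=arm.camera_params(n);T=np.eye(4)
    if n=='wrist': T[:3,:3]=R;T[:3,3]=p;T=T@np.array(pr['hand_eye'])
    else: T=np.array(pr['world_from_camera'])
    im=im[:,:,::-1].copy()
    pts=[np.r_[c+x*ex+y*ey,.028] for x in(-.117,.117) for y in(-.023,.023)]
    for q in pts:
        v=np.linalg.inv(T)@np.r_[q,1];u=np.array(pr['camera_matrix'])@v[:3]
        if v[2]>0: cv2.circle(im,tuple(int(round(k)) for k in u[:2]/u[2]),2,(0,0,255),-1)
    if n=='scene': im=cv2.resize(im[150:270,200:360],(400,300))
    else: im=cv2.resize(im,(400,300))
    cv2.imwrite(f'pics/{n}1.png',im)
cv2.imwrite('pics/both1.png',np.hstack([cv2.imread('pics/wrist1.png'),cv2.imread('pics/scene1.png')]))
for x in(-.16,-.06,.04,.12): # tool-frame shift to row points
    q=np.r_[c+x*ex,.033];print(x,R.T@(q-p))
E
```

```text
1.4 [0.6856 0.0968 0.1291] 0.00024674499582721314 [-0.0976  0.2536  0.8701]
[[ 0.8463  0.5327 -0.0043]
 [ 0.5327 -0.8463 -0.0006]
 [-0.004  -0.0018 -1.    ]]
-0.16 [0.0013 0.0007 0.0961]
-0.06 [-0.0987  0.0007  0.0965]
0.04 [-0.1987  0.0007  0.0969]
0.12 [-0.2787  0.0007  0.0972]
```

View pics/both1.png

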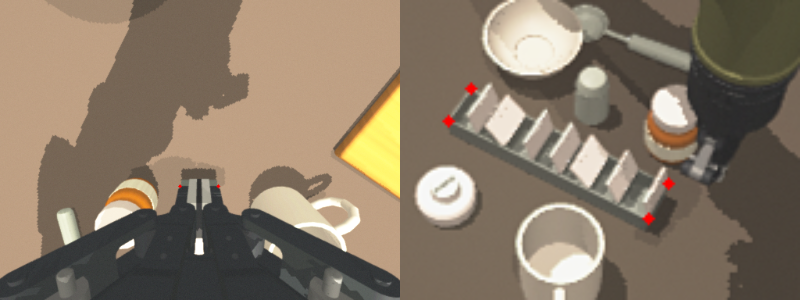

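{"api": "carry_out", "payload": {
  "deltas": [
    [[0,0.001,0.02,0,0,0,1],[0,0.001,0.045,0,0,0,1],[0,0.001,0.07,0,0,0,1],[0,0.001,0.088,0,0,0,1],[0,0.001,0.095,0,0,0,1],[0,0.001,0.095,0,0,0,1],[0,0.001,0.095,0,0,0,1]]
  ]
}}

```text
t: 2.38
ee_pos: [0.6882, 0.0962, 0.0374]
orientation: [[0.846, 0.533, 0.002], [0.533, -0.846, 0.0], [0.002, 0.001, -1.0]]
contact_force: [0.1, -0.0, 0.7]
width: 0.003
finger_force: 0.0
```

{"api": "carry_out", "payload": {
  "deltas": [
    [[-0.006,0,0.004,0,0,0,1],[-0.014,0,0.004,0,0,0,1],[-0.022,0,0.004,0,0,0,1],[-0.03,0,0.004,0,0,0,1],[-0.036,0,0.004,0,0,0,1],[-0.042,0,0.004,0,0,0,1],[-0.048,0,0.004,0,0,0,1]]
  ]
}}

```text
t: 3.25
ee_pos: [0.6466, 0.0704, 0.0323]
orientation: [[0.846, 0.533, 0.0], [0.533, -0.846, 0.0], [0.0, -0.0, -1.0]]
contact_force: [0.4, -0.4, 0.5]
width: 0.002
finger_force: 0.0
```

{"api": "carry_out", "payload": {
  "deltas": [
    [[-0.006,0,0,0,0,0,1],[-0.013,0,0,0,0,0,1],[-0.02,0,0,0,0,0,1],[-0.027,0,0,0,0,0,1],[-0.034,0,0,0,0,0,1],[-0.041,0,0,0,0,0,1],[-0.046,0,0,0,0,0,1],[-0.048,0,0,0,0,0,1]]
  ]
}}

```text
t: 4.25
ee_pos: [0.606, 0.0447, 0.0323]
orientation: [[0.846, 0.533, -0.0], [0.533, -0.846, -0.0], [-0.0, -0.0, -1.0]]
contact_force: [0.1, 0.2, -0.0]
width: -0.0
finger_force: 0.0
```

```bash
python3 - <<'E'
from h import *
import cv2
s=arm.get_state();print(s['t'],s['ee_pos'],s['contact_force'])
b=arm.get_image('scene')[:,:,::-1];c=arm.get_image('side')[:,:,::-1]
cv2.imwrite('pics/m2.png',np.hstack([cv2.resize(b[165:255,205:325],(400,300),interpolation=2),cv2.resize(c[145:235,180:300],(400,300),interpolation=2)]))
E
```

```text
4.25 [0.606  0.0447 0.0323] [ 0.0739  0.1774 -0.0291]
```

View pics/m2.png

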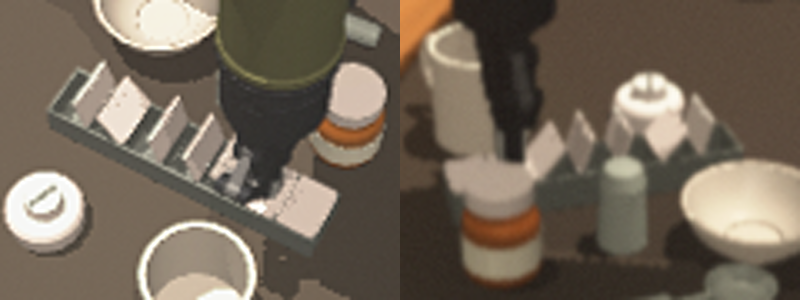

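The picture shows the first lids flat (right end, about (300,200)), the rest still open and the box unmoved. I'll carry on.

{"api": "carry_out", "payload": {
  "deltas": [
    [[-0.006,0,0,0,0,0,1],[-0.013,0,0,0,0,0,1],[-0.02,0,0,0,0,0,1],[-0.027,0,0,0,0,0,1],[-0.034,0,0,0,0,0,1],[-0.041,0,0,0,0,0,1],[-0.048,0,0,0,0,0,1],[-0.055,0,0,0,0,0,1],[-0.062,0,0,0,0,0,1],[-0.068,0,0,0,0,0,1]]
  ]
}}

```text
t: 5.6
ee_pos: [0.5483, 0.0085, 0.0323]
orientation: [[0.846, 0.533, -0.0], [0.533, -0.846, -0.0], [-0.0, -0.0, -1.0]]
contact_force: [0.1, 0.6, 0.6]
width: 0.0
finger_force: 0.0
```

{"api": "carry_out", "payload": {
  "deltas": [
    [[-0.006,0,0,0,0,0,1],[-0.013,0,0,0,0,0,1],[-0.02,0,0,0,0,0,1],[-0.027,0,0,0,0,0,1],[-0.034,0,0,0,0,0,1],[-0.041,0,0,0,0,0,1],[-0.048,0,0,0,0,0,1],[-0.055,0,0,0,0,0,1],[-0.062,0,0,0,0,0,1],[-0.068,0,0,0,0,0,1]]
  ]
}}

```text
t: 6.85
ee_pos: [0.4907, -0.0277, 0.0323]
orientation: [[0.846, 0.533, -0.0], [0.533, -0.846, -0.0], [-0.0, -0.0, -1.0]]
contact_force: [0.3, 0.4, 0.0]
width: -0.002
finger_force: 0.0
```

{"api": "carry_out", "payload": {
  "deltas": [
    [[-0.006,0,0,0,0,0,1],[-0.013,0,0,0,0,0,1],[-0.02,0,0,0,0,0,1],[-0.027,0,0,0,0,0,1],[-0.034,0,0,0,0,0,1],[-0.041,0,0,0,0,0,1],[-0.046,0,0,0,0,0,1],[-0.05,0,0,0,0,0,1],[-0.05,0,0,0,0,0,1]]
  ]
}}

```text
t: 7.98
ee_pos: [0.4487, -0.0543, 0.0323]
orientation: [[0.846, 0.532, -0.0], [0.532, -0.846, -0.0], [-0.0, -0.0, -1.0]]
contact_force: [-0.6, 0.4, -0.8]
width: 0.0
finger_force: 0.0
```

{"api": "carry_out", "payload": {
  "deltas": [
    [[0,0,-0.01,0,0,0,1],[0,0,-0.03,0,0,0,1],[0,0,-0.06,0,0,0,1],[0,0,-0.09,0,0,0,1],[0,0,-0.12,0,0,0,1],[0,0,-0.15,0,0,0,1],[0,0,-0.17,0,0,0,1],[0,0,-0.17,0,0,0,1]]
  ]
}}

```text
t: 8.98
ee_pos: [0.4498, -0.054, 0.2041]
orientation: [[0.846, 0.533, 0.004], [0.533, -0.846, -0.0], [0.003, 0.002, -1.0]]
contact_force: [0.0, 0.9, -0.1]
width: -0.002
finger_force: 0.0
```

```bash
python3 - <<'E'
from h import *
import cv2
s=arm.get_state();print(s['t'],s['ee_pos'],s['contact_force'])
b=arm.get_image('scene')[:,:,::-1];c=arm.get_image('side')[:,:,::-1]
cv2.imwrite('pics/m3.png',np.hstack([cv2.resize(b[165:255,205:325],(400,300),interpolation=2),cv2.resize(c[145:235,180:300],(400,300),interpolation=2)]))
E
```

```text
8.975 [ 0.4498 -0.054   0.2041] [ 0.0333  0.9442 -0.0849]
```

View pics/m3.png

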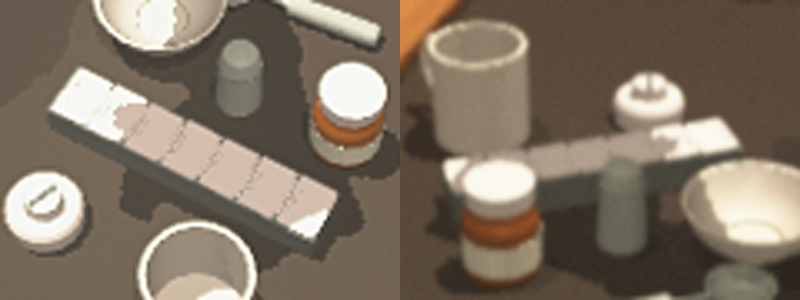

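All seven lids lie flat in both views. The box and its neighbours haven't moved, and the hand is clear at 0.2 m.

```bash
python3 -c "
from bench import arm
print(arm.finish_job())"
```

```text
the job is handed in; nothing more can be done
None
```

I swept the row once from lid 1 to lid 7; the last pictures show all seven lids shut flat, the organiser and its neighbours in place and the hand clear, and I handed the job in at about 9 s (no verdict was returned).

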